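Set the loupe boom to the tape mark and lock its cam lever

ROBOT

A 6-joint arm with a two-finger parallel gripper is mounted at the origin on the work surface. World frame = base frame: x ahead of the robot, y to its left, z up, the work surface at z = 0. Lengths are in m, angles in rad, forces in N, time in s.
With the tool pointing down it reaches from about 0.275 to 0.725 m from the base axis. Payload 5.6 kg.
Tool frame: the origin (TCP) lies at the very end of the fingers, on their centre line; the grasp point (between the pads) lies 19 mm behind it (grasp_offset is the distance from the TCP to the grasp point, in m); z points along the fingers, y is the line along which they close (so a half turn about z gives the same grasp; the last joint's range is limited). The gripper opens to 85 mm and grips with 20 to 120 N. Pads are 22 mm wide; open, the fingers measure 114 mm over their backs; the gripper's body (76 mm by 85 mm) begins 54 mm behind the grasp point. The pads swing forward as they close: fully open they stand 13 mm farther back than shut.
Start: joints at [-0.941, 0.255, 0.108, 0, -1.424, -0.285], TCP at [0.186, -0.518, 0.231] pointing down, gripper open.
Joint ranges: [-2.95, 2.95], [-1.21, 1.97], [-1.09, 1.5], [-2.87, 1.71], [-2.94, -0.07], [-3.05, 3.05]. Speed limits (rad/s): [2.57, 2.57, 3.14, 3.14, 3.14, 3.14].

INTERFACE

Orientations are given as a 3x3 rotation matrix whose columns are the frame's x, y, z axes.
In Python, from rig import * gives the robot as it stands. The module is installed in compiled form; this text tells all that it offers. Calls block until the motion is done:
- move_ptp(position, orientation): joint-space move of the TCP to a pose.
- servo_line(position, max_speed=0.15, ori=None): straight line of the TCP; ori=None keeps the orientation; max_speed is the mean speed in m/s.
- goto_joints(angles): joint-space move.
- move_gripper(opening, grasp_force=None): opening from 0.0 (shut) to 1.0 (fully open); grasp_force is the grip in N (None keeps the last); returns when the fingers have stopped.
- dwell(seconds).
- ik(position, orientation): joint angles nearest the present ones, or None.
- capture(name): name is "scene" or "top" or "wrist"; returns a dict with "pixels" (480x640x3 uint8, red, green, blue), "intrinsics" (3x3 intrinsics, pixels), "xyz" and "attitude" of the camera in the world; the wrist camera has in their place "tool_from_camera" (4x4, takes a point from camera to tool coordinates, whose origin is the TCP and whose axes are the flange's). Camera axes: x right, y down, z forward; pixel columns grow to the right and rows downward; lengths in m; the calibration is good to about 2 mm. A picture is of the moment at which its call begins: read the wrist's pose just before it. There is no depth.
A pose or a line that the arm cannot do raises IKError and nothing moves.
- job_done(): hands the job in; it is judged then, once.
Readings, each from a call of its own:
- get_time_s(): time.
- get_joints(): joint angles.
- get_qvel(): joint speeds.
- get_joint_torque(): joint torques, N m.
- get_tcp_pos(): TCP position.
- get_eef_rot(): TCP orientation.
- get_wrist_force(): force on the tool from outside, world axes, zero at the start.
- get_ft_torque(): the same for the moment, N m.
- get_opening(): opening from 0.0 (shut) to 1.0 (fully open).
- get_finger_force(): force on a finger pad.
Only numpy, scipy, OpenCV 4.12 (cv2) and the standard library are available. Lean on these libraries where they do the work, as an engineer would, in place of code of your own. Each camera call takes 0.05 s, during which the arm holds its last target. There are 200 camera calls.

TASK

Set the bench loupe for looking at the onyx egg: slide the loupe head up its leaning rod until the head's upper end just meets the lower edge of the red tape, hold it there (unlocked it slides back down), and while holding it swing the yellow cam lever fully shut against the head. Finish still holding the head or its lever, without letting go. Do not clamp the lever anywhere but at the tape, and leave the egg in its dish and the vise where they are.

Things in the scene. Friction and masses are not known exactly. Their poses are not given: they have to be found in the camera images.
- stand: Fixed boom stand. Origin: centre of the underside of its dark steel base plate (150 x 130 x 16 mm); z up. From its pillar a round steel rod, 16 mm thick, rises at 25 degrees above the horizontal towards the stand's +x; the rod's axis passes (0, 0, 95 mm) and its black end cap is 340 mm along it from there. The yellow lever is on the stand's -y side, the lens on its +y side.
- head: Sliding loupe head: black clamp block on the rod, 40 mm along it, 30 wide, 36 high, with the yellow lever on its -y side and a level 72 mm lens on its +y side (centre 76 mm out, about 45 lower). Origin: block centre, on the rod's axis. x up along the rod, y level, z square to the rod, up. It only slides, never turns; 0.3 to 0.4 kg; let go unlocked, it slides down to its stop, where it starts.
- index (a point): Centre of the head's upper end face, on the rod's axis, 20 mm up the rod from the head's origin; axes as the head's.
- mark (a point): Lower edge of the red tape band (10 mm wide, round the rod), on the rod's axis; x axis up along the rod. It sits at a different place each time, 75 to 135 mm above the index's starting place, and cannot be shifted. The head can slide over the tape; the tape does not stop it.
- lever (a joint): Cam lever angle (rad): 0 = fully shut at its stop (lever along the head's z, flat on the block's -y side), growing as the lever swings outward to -y, at most 1.0. Starts at 0.45 to 0.7, stays where left. The pin is parallel to the rod: the lever swings square to the rod. About 3 N at the knob moves it; below 0.25 its cam bites the rod (up to about 12 N at the knob) and locks the head.
- lever_knob (a point): Centre of the yellow barrel knob at the lever's end: 24 mm thick, 24 mm long (along the rod), 56 mm from the pin; the lever below it is a bar 16 mm wide (along the rod), 5 mm thick. It can be pinched from above, fingertips at most 10 mm below its centre to clear the slanting bar, closing level across the rod; it turns between the pads. Shut, its centre is 26 mm above the block's top.
- lever_pin (a point): The lever's pin axis: 19 mm to the -y side of the head's origin and 12 mm below it (head's z).
- dish: Bystander: white ceramic ring dish, 92 mm across, 16 mm high, loose on the surface beneath the lens's path. Origin: centre of its underside.
- egg: Bystander: banded onyx egg with a flat foot, 43 mm thick, 54 mm high, standing loose in the dish. Origin: centre of its foot; z up along the egg.
- vise: Bystander: small steel lever vise, 110 x 55 mm, 56 mm high, 1.3 kg, loose on the surface. Origin: centre of its underside.

How it is judged:
By the outcome, as a careful person would: the job done as asked, in the order asked, and still so for the second after the job is handed in, while the arm keeps its last pose, push and grip.
It also fails if it takes over 40 s, if anything falls off the work surface, if the arm or the gripper's body presses on something with over 40 N, if the wrist force passes 120 N, or if a joint passes its speed limit or range.

## Working session

There is one attempt and no reset: what is moved stays moved. The work goes in short steps, each a Python script; the robot and the scene stay as the last script left them, time stands still between calls to the robot, and variables do not carry over. Pictures are saved under pics/ and viewed, at most 13 in all, crops included, and the job is handed in when it is done.

```bash
mkdir -p pics; ls
python3 - <<'E'
from rig import *
import cv2,numpy as np
for n in ["scene","top"]:
    c=capture(n); cv2.imwrite(f"pics/{n}0.png",c["pixels"][:,:,::-1])
    print(n,c["intrinsics"],c["xyz"],c["attitude"])
c=capture("wrist");cv2.imwrite("pics/w0.png",c["pixels"][:,:,::-1]);print(c["intrinsics"],c["tool_from_camera"])
print(get_time_s(),get_eef_rot())
E
```

```text
pics
scene [[589.09941342   0.         317.02069544]
 [  0.         589.09941342 248.10089811]
 [  0.           0.           1.        ]] [0.98589902 0.86745563 0.65828034] [[-0.85139015  0.2761498  -0.44595527]
 [ 0.52437955  0.42753859 -0.73636733]
 [-0.0126846  -0.86078571 -0.50880945]]
top [[519.93577339   0.         319.9143538 ]
 [  0.         519.93577339 235.67388397]
 [  0.           0.           1.        ]] [0.39546128 0.09700761 0.98927492] [[-0.00644846 -0.98867364  0.14994282]
 [-0.99996311  0.0072263   0.0046433 ]
 [-0.00567424 -0.14990735 -0.98868377]]
[[394.22223475   0.         321.83483656]
 [  0.         394.22223475 239.29633833]
 [  0.           0.           1.        ]] [[-4.37181709e-04 -9.52741958e-01 -3.03780464e-01  7.91851292e-02]
 [ 9.99999645e-01 -1.97532159e-04 -8.19619453e-04 -4.72884435e-04]
 [ 7.20879431e-04 -3.03780715e-01  9.52741706e-01 -1.43294482e-01]
 [ 0.00000000e+00  0.00000000e+00  0.00000000e+00  1.00000000e+00]]
0.15 [[-9.41156759e-01 -3.37969839e-01 -5.85728579e-04]
 [-3.37970331e-01  9.41155830e-01  1.32660312e-03]
 [ 1.02910025e-04  1.44650037e-03 -9.99998949e-01]]
```

View pics/scene0.png

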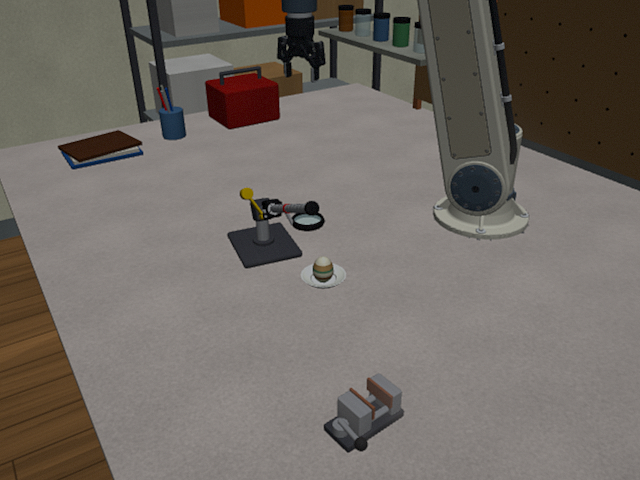

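View pics/top0.png

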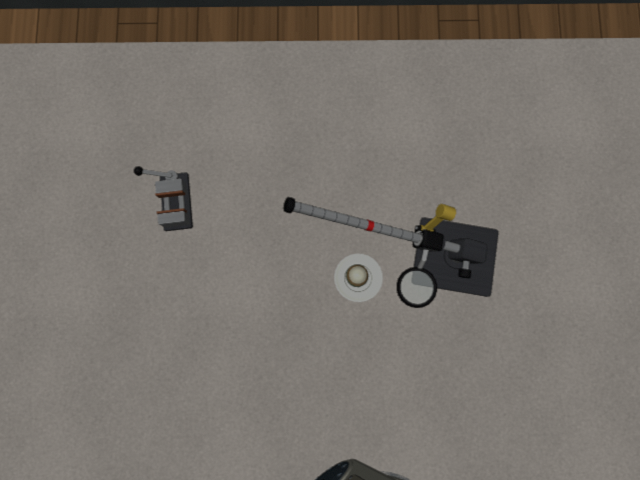

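The scene view shows the stand at ~(265,245), lever knob at (247,193) and cap at (312,208). In the top view the plate is at (418..498, 220..296), the cap at (289,205), the tape at (370,225), the knob at (446,212) and the head at (430,240).

Run:
```python
import cv2
a=cv2.imread("pics/top0.png")[180:310,275:510]
cv2.imwrite("pics/topc.png",cv2.resize(a,None,fx=3.4,fy=3.4,interpolation=cv2.INTER_CUBIC))
```

```text
(no output)
```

View pics/topc.png

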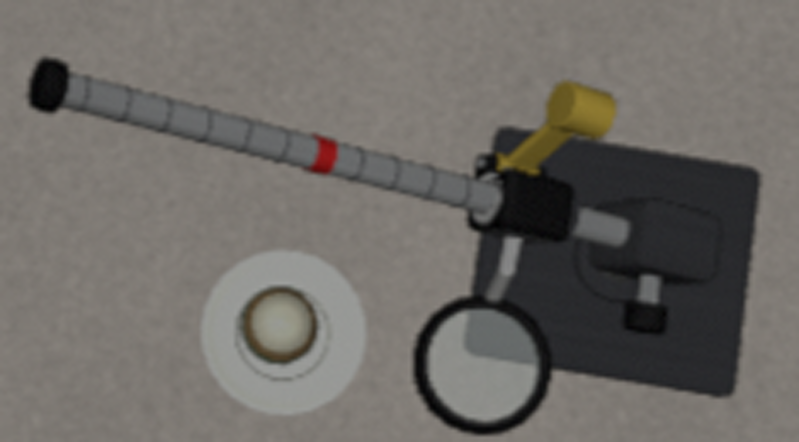

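The crop shows the plate corners clearly, the tape's lower edge centre at crop (336,155), the head's upper face at ~(485,200) and the knob centre at ~(582,109).

```bash
cat > geo.py <<'E'
import numpy as np
from scipy.optimize import least_squares
A=np.radians(25)
def head_axes(yaw):
    Rz=np.array([[np.cos(yaw),-np.sin(yaw),0],[np.sin(yaw),np.cos(yaw),0],[0,0,1]])
    return Rz, Rz@np.array([[np.cos(A),0,-np.sin(A)],[0,1,0],[np.sin(A),0,np.cos(A)]])
def rod(x,y,yaw,s,off=(0,0,0)):
    Rz,H=head_axes(yaw)
    return np.array([x,y,.095])+H@(np.array([s,0,0])+np.array(off))
def knob_off(a): return np.array([0,-.019-.056*np.sin(a),-.012+.056*np.cos(a)])
def proj(K,R,t,p):
    q=R.T@(np.asarray(p)-t); q=K@q; return q[:2]/q[2]
E
python3 - <<'E'
from rig import *
from geo import *
c=capture("top");K,t,R=c["intrinsics"],np.array(c["xyz"]),c["attitude"]
px=lambda u,v:np.array([275+(u+.5)/3.4-.5,180+(v+.5)/3.4-.5])
cor=[(.075,-.065,497,130),(-.075,-.065,760,170),(-.075,.065,735,395),(.075,.065,467,352)]
def f(p):
    x,y,yaw,st,sh,a=p; Rz,_=head_axes(yaw); r=[]
    for a1,b1,u,v in cor: r.append(proj(K,R,t,Rz@[a1,b1,.016]+[x,y,0])-px(u,v))
    r.append(proj(K,R,t,rod(x,y,yaw,.335))-px(47,85))
    r.append(proj(K,R,t,rod(x,y,yaw,st))-px(336,155))
    r.append(proj(K,R,t,rod(x,y,yaw,sh))-px(484,198))
    r.append(proj(K,R,t,rod(x,y,yaw,sh-.02,knob_off(a)))-px(582,109))
    return np.concatenate(r)
o=least_squares(f,[.4,-.2,1.4,.2,.1,.6],x_scale=[.1,.1,.1,.1,.1,.3])
print(o.x.round(4),o.fun.round(1)); np.save("p0.npy",o.x)
x,y,yaw,st,sh,a=o.x
print(rod(x,y,yaw,st),rod(x,y,yaw,sh-.02),rod(x,y,yaw,sh-.02,knob_off(a)),rod(x,y,yaw,st-.02,knob_off(0)), rod(x,y,yaw,.34))
E
```

```text
[ 0.5028 -0.1528  1.3934  0.1895  0.1038  0.4881] [-0.1 -2.2  1.1 -0.8  0.1  1.2 -1.2  0.1  0.4 -0.  -0.3  1.2  0.5  0.1
 -0.6  0.1]
[0.53313148 0.01623091 0.17506745] [ 0.51623659 -0.07802382  0.13041526] [ 0.5579946  -0.10159265  0.16436603] [ 0.54535447 -0.02326664  0.20649263] [0.5572042  0.15052993 0.23869021]
```

Run:
```python
from rig import *
from geo import *
import cv2
x,y,yaw,st,sh,a=np.load("p0.npy"); _,H=head_axes(yaw)
T=np.column_stack([H[:,0],-H[:,1],-H[:,2]])
kn=rod(x,y,yaw,sh-.02,knob_off(a)); 
for tilt in (0,25):
    for s in (sh-.02,st-.02):
        for h in (-.01,.08):
            p=rod(x,y,yaw,s,knob_off(a))+H[:,2]*h
            B=T if tilt==0 else np.column_stack([head_axes(yaw)[0][:,0],-H[:,1],[0,0,-1]])
            q=ik(p,B); print(tilt,h,None if q is None else np.round(q,2))
print(get_joints())
pre=kn+H[:,2]*.08
try:
    move_ptp(pre,T)
    print(get_tcp_pos()-pre, get_wrist_force())
    P,Ro=get_tcp_pos(),get_eef_rot(); c=capture("wrist"); cv2.imwrite("pics/w1.png",c["pixels"][:,:,::-1]); np.savez("w1.npz",P=P,R=Ro,M=c["tool_from_camera"],K=c["intrinsics"])
except Exception as e: print(repr(e))
```

```text
0 -0.01 [-0.2   0.38  0.17 -0.44 -1.39 -3.03]
0 0.08 None
0 -0.01 None
0 0.08 None
25 -0.01 [ 0.1   0.32  0.01  0.   -1.25  2.86]
25 0.08 [ 0.04  0.29  0.17  0.   -1.45  2.93]
25 -0.01 [ 0.24  0.31  0.09  0.   -1.34  2.73]
25 0.08 [ 0.17  0.29  0.25  0.   -1.54  2.79]
[-9.41390726e-01  2.55551705e-01  1.07500618e-01 -2.43328531e-04
 -1.42388069e+00 -2.84606809e-01]
IKError('the arm cannot take that pose within its joint ranges')
```

Run:
```python
from rig import *
from geo import *
import cv2
x,y,yaw,st,sh,a=np.load("p0.npy"); Rz,H=head_axes(yaw)
T=np.column_stack([Rz[:,0],-Rz[:,1],[0,0,-1]])
kn=rod(x,y,yaw,sh-.02,knob_off(a)); 
pre=kn+[0,0,.07]
move_ptp(pre+[0,0,.05],T); servo_line(pre)
print(get_time_s(),get_tcp_pos()-pre, get_wrist_force())
P,Ro=get_tcp_pos(),get_eef_rot(); c=capture("wrist"); cv2.imwrite("pics/w1.png",c["pixels"][:,:,::-1]); np.savez("w1.npz",P=P,R=Ro,M=c["tool_from_camera"],K=c["intrinsics"])
Rc=Ro@c["tool_from_camera"][:3,:3]; t=P+Ro@c["tool_from_camera"][:3,3]
for n,q in dict(knob=kn,tape=rod(x,y,yaw,st),face=rod(x,y,yaw,sh),cap=rod(x,y,yaw,.335)).items(): print(n,proj(c["intrinsics"],Rc,t,q))
```

```text
3.3417 [ 0.00011262 -0.00048143  0.00060832] [-0.19481063  0.92458451  0.14523573]
knob [322.98556129 252.28081236]
tape [225.39928684  33.42166134]
face [248.84526594 185.90629852]
cap [ 110.6601458 -712.8025085]
```

View pics/w1.png

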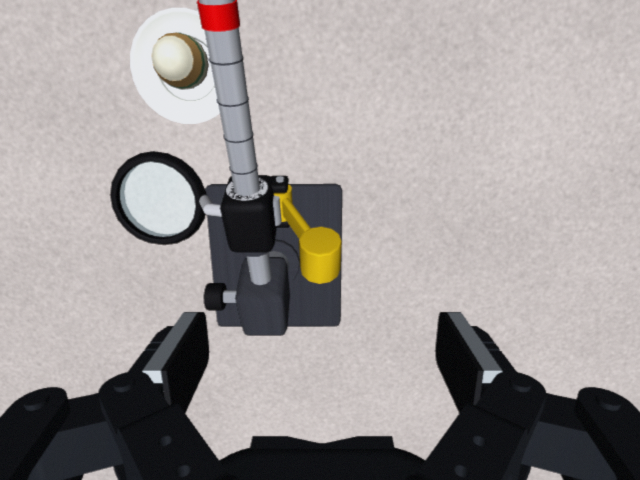

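The wrist view shows the knob centred at ~(320.5,256), the head's upper face at ~(249,187) and the tape's lower edge at ~(221,28). The model agrees to about 1.5 mm, so I'll grasp the knob now.

Run:
```python
from rig import *
from geo import *
import cv2
x,y,yaw,st,sh,a=np.load("p0.npy"); Rz,H=head_axes(yaw)
kn=rod(x,y,yaw,sh-.02,knob_off(a))+H[:,1]*.0014-H[:,0]*.0007
move_gripper(.6,30)
servo_line(kn+[0,0,-.009],.06)
print(get_wrist_force()); 
move_gripper(0,30)
print(get_opening(),get_finger_force(),get_wrist_force(),get_tcp_pos(),kn,get_time_s())
P,Ro=get_tcp_pos(),get_eef_rot(); c=capture("wrist"); cv2.imwrite("pics/w2.png",c["pixels"][:,:,::-1])
```

```text
[-0.04407616  0.82732403 -0.03699855]
0.2683299922546121 30.247163772583008 [-0.70815345 -0.07249325  2.04456923] [ 0.55697863 -0.10205341  0.15553778] [ 0.55650463 -0.1019701   0.1640702 ] 5.6583
```

View pics/w2.png

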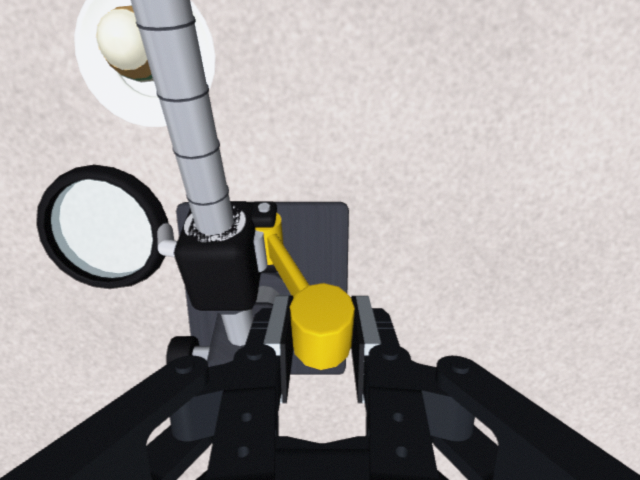

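Run:
```python
from rig import *
from geo import *
import cv2
x,y,yaw,st,sh,a=np.load("p0.npy"); Rz,H=head_axes(yaw)
move_gripper(0,60)
P0=get_tcp_pos(); np.save("P0.npy",P0)
servo_line(P0+.04*H[:,0],.05); print(get_wrist_force(),get_opening())
servo_line(P0+.078*H[:,0],.05); dwell(.3)
print(get_wrist_force(),get_opening(),(get_tcp_pos()-P0)@H,get_time_s())
P,Ro=get_tcp_pos(),get_eef_rot(); c=capture("wrist"); 
cv2.imwrite("pics/w3.png",c["pixels"][:,:,::-1]); np.savez("w3.npz",P=P,R=Ro,M=c["tool_from_camera"],K=c["intrinsics"])
cv2.imwrite("pics/w3c.png",cv2.resize(c["pixels"][100:320,100:390,::-1],None,fx=2.7,fy=2.7,interpolation=cv2.INTER_CUBIC))
```

```text
[ 1.44634404 -1.90781681  2.82185906] 0.25113577522945124
[ 0.84876443 -2.22655992  3.0085578 ] 0.25898160738663123 [ 7.77737888e-02  1.21066421e-04 -2.21823302e-05] 8.0917
```

View pics/w3c.png

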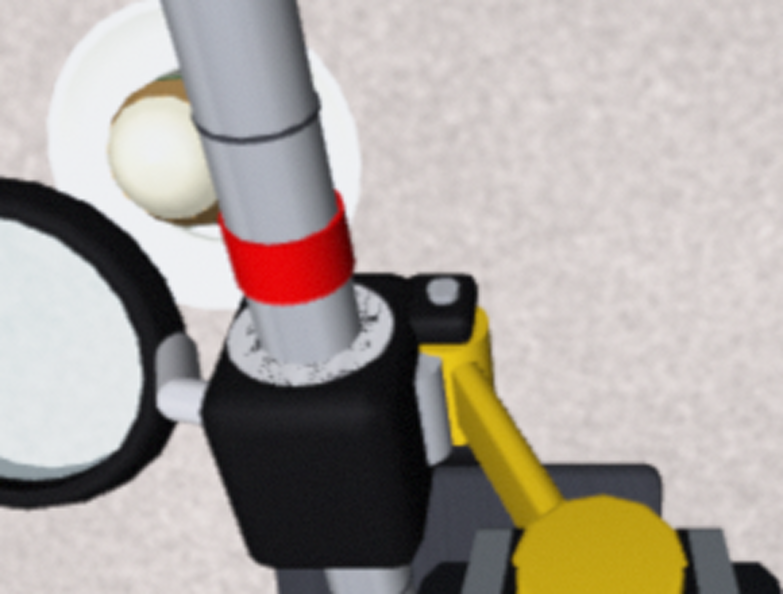

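The head followed to 78 mm. In the crop the tape's lower edge is at (292,302), its upper edge at (283,246), and the rod meets the face at (305,357), leaving a gap of about 9-10 mm. I'll compute it through the model.

```bash
cat > gap.py <<'E'
from geo import *
from scipy.optimize import brentq
def solve(w,rows_crop,o=(100,100),f=2.7):
    x,y,yaw,*_=np.load("p0.npy"); _,H=head_axes(yaw)
    Rc=w["R"]@w["M"][:3,:3]; t=w["P"]+w["R"]@w["M"][:3,3]
    th=np.linspace(0,2*np.pi,181)
    def pt(s):   # bottom-most image point of the rod circle at s
        c=np.array([proj(w["K"],Rc,t,rod(x,y,yaw,s,(0,.008*np.cos(k),.008*np.sin(k)))) for k in th])
        return c[c[:,1].argmax()]
    out=[]
    for r in rows_crop:
        v=o[1]+(r+.5)/f-.5
        s=brentq(lambda s:pt(s)[1]-v,.05,.33); out.append((s,(pt(s)[0]-o[0]+.5)*f-.5))
    return np.array(out)
E
python3 -c "
from gap import *
w=np.load('w3.npz');r=solve(w,[246,302,357]);print(r.round(4));print('tape',r[0,0]-r[1,0],'gap',r[1,0]-r[2,0])
print(np.load('p0.npy'))"
```

```text
[[2.019000e-01 2.825347e+02]
 [1.921000e-01 2.965009e+02]
 [1.815000e-01 3.102176e+02]]
tape 0.00981666892305258 gap 0.010557785569117822
[ 0.50283664 -0.15278062  1.39343271  0.18945573  0.10379964  0.48810347]
```

Run:
```python
from rig import *
from geo import *
import cv2
x,y,yaw,st,sh,a=np.load("p0.npy"); Rz,H=head_axes(yaw)
servo_line(np.load("P0.npy")+(.078+.0092)*H[:,0],.04); dwell(.3)
print(get_wrist_force(),get_opening(),(get_tcp_pos()-np.load("P0.npy"))@H,get_time_s())
P,Ro=get_tcp_pos(),get_eef_rot(); c=capture("wrist"); 
cv2.imwrite("pics/w4.png",c["pixels"][:,:,::-1]); np.savez("w4.npz",P=P,R=Ro,M=c["tool_from_camera"],K=c["intrinsics"])
cv2.imwrite("pics/w4c.png",cv2.resize(c["pixels"][160:260,160:280,::-1],None,fx=6,fy=6,interpolation=cv2.INTER_CUBIC))
```

```text
[-1.37151825 -2.17106712  3.22455395] 0.25270961829587446 [ 8.71334407e-02  1.08335587e-04 -6.09278013e-05] 8.825
```

View pics/w4c.png

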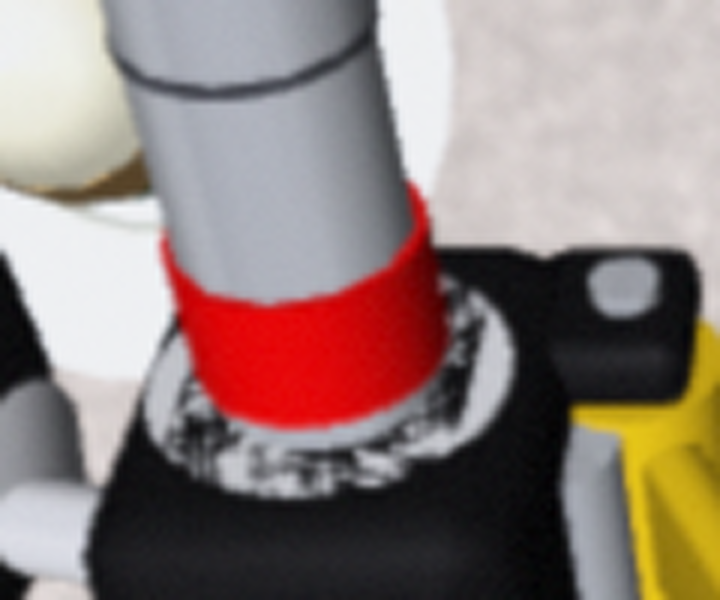

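The tape's lower edge is at (295,428) and the rod meets the face at ~(300,446), at about 12.5 px/mm. Roughly 1.4 mm remains.

Run:
```python
from rig import *
from geo import *
import cv2
x,y,yaw,st,sh,a=np.load("p0.npy"); Rz,H=head_axes(yaw)
servo_line(np.load("P0.npy")+(.0872+.0014)*H[:,0],.01); dwell(.3)
print(get_wrist_force(),(get_tcp_pos()-np.load("P0.npy"))@H,get_time_s())
c=capture("wrist"); 
cv2.imwrite("pics/w5.png",c["pixels"][:,:,::-1])
cv2.imwrite("pics/w5c.png",cv2.resize(c["pixels"][160:260,160:280,::-1],None,fx=6,fy=6,interpolation=cv2.INTER_CUBIC))
```

```text
[-0.95861199 -2.50205826  4.09802088] [ 8.85837934e-02  9.17995520e-05 -3.84484662e-05] 9.4667
```

View pics/w5c.png

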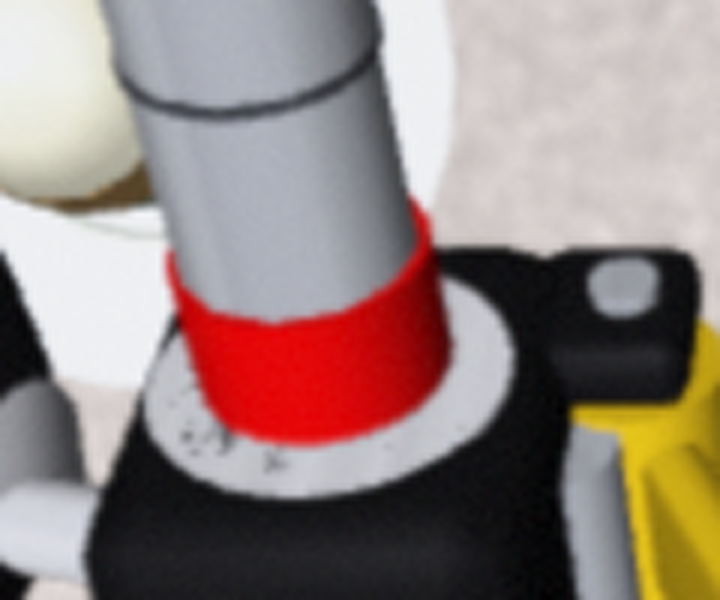

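The tape's lower edge now sits on the face at (300,443), with its upper edge at 322. The band looks slightly shorter than before, so there may be a small overshoot. I'll measure it subpixel.

Run:
```python
import cv2,numpy as np
from gap import *
for n in "345":
    im=cv2.imread(f"pics/w{n}.png").astype(float); red=np.clip((im[:,:,2]-im[:,:,:2].max(2))/200,0,1)
    # fitted columns: sum of redness along columns, near band centre
    ys,xs=np.where(red>.5); m=xs.mean()
    out=[]
    for c in range(int(m)-3,int(m)+4):
        col=red[:,c]; h=col.max()/2; i=np.where(col>h)[0]; a,b=i[0],i[-1]
        top=a-(col[a]-h)/(col[a]-col[a-1]); bot=b+(col[b]-h)/(col[b]-col[b+1]); out.append((top,bot))
    o=np.array(out); print(n,m.round(1),o.mean(0).round(2),(o[:,1]-o[:,0]).mean().round(2))
x,y,yaw,*_=np.load("p0.npy"); w=np.load("w3.npz"); _,H=head_axes(yaw)
# predicted rows with the tape edges for the three wrist positions
from scipy.optimize import brentq
for dP in (0,.00936,.01081):
    Rc=w["R"]@w["M"][:3,:3]; t=w["P"]+H[:,0]*dP+w["R"]@w["M"][:3,3]
    th=np.radians(np.arange(0,360,1))
    def row(s,r): return max(proj(w["K"],Rc,t,rod(x,y,yaw,s,(0,r*np.cos(k),r*np.sin(k))))[1] for k in th)
    s0=.1921+.0002
    print(dP,[round(row(s,r),2) for s,r in((s0+.01,.0084),(s0,.0084),(s0,.008),(.1815+dP,.008),(.1815+dP,.0084))])
```

```text
3 207.0 [189.37 212.48] 23.11
4 211.7 [209.37 230.9 ] 21.53
5 212.4 [212.38 233.59] 21.22
0 [np.float64(190.52), np.float64(211.73), np.float64(211.08), np.float64(231.93), np.float64(232.59)]
0.00936 [np.float64(210.43), np.float64(229.92), np.float64(229.26), np.float64(231.93), np.float64(232.59)]
0.01081 [np.float64(213.36), np.float64(232.61), np.float64(231.95), np.float64(231.93), np.float64(232.59)]
```

Run:
```python
import cv2,numpy as np
for n in "345":
    im=cv2.imread(f"pics/w{n}.png").astype(int)
    for c in (205,209,213,217): print(n,c,[ "%d/%d"%(im[r,c,2],im[r,c,1]) for r in range(226,242)])
a=[cv2.resize(cv2.imread(f"pics/w{n}.png")[205:250,180:250],None,fx=5.5,fy=6,interpolation=cv2.INTER_CUBIC) for n in "35"]
cv2.imwrite("pics/cmp.png",np.hstack(a))
```

```text
3 205 ['172/175', '171/174', '171/175', '171/175', '170/174', '170/173', '170/174', '169/172', '171/173', '189/190', '192/193', '193/194', '193/194', '188/189', '170/171', '162/161']
3 209 ['175/178', '176/180', '175/178', '176/178', '177/180', '175/179', '176/180', '178/181', '183/185', '194/197', '198/198', '198/199', '200/201', '200/202', '200/201', '197/199']
3 213 ['176/179', '175/179', '175/180', '174/178', '175/179', '175/178', '174/179', '174/179', '170/174', '168/168', '195/196', '197/199', '195/196', '195/197', '195/196', '181/182']
3 217 ['178/181', '177/180', '177/181', '177/179', '176/182', '175/179', '176/179', '175/178', '170/172', '162/163', '168/169', '156/158', '185/185', '185/186', '188/189', '169/170']
4 205 ['230/6', '231/9', '230/5', '230/14', '224/50', '196/121', '172/169', '170/172', '176/178', '187/188', '177/179', '143/144', '130/131', '153/153', '179/180', '151/152']
4 209 ['231/6', '231/6', '231/4', '231/11', '228/30', '211/95', '180/170', '174/177', '154/157', '101/102', '132/131', '104/104', '99/101', '140/141', '154/153', '164/167']
4 213 ['228/7', '228
[... 291 characters left out ...]
119', '52/52', '30/30']
5 205 ['229/6', '230/5', '230/7', '229/2', '230/8', '229/5', '229/21', '222/79', '192/158', '170/169', '149/149', '140/141', '171/172', '191/192', '193/194', '183/184']
5 209 ['230/8', '231/6', '230/4', '230/5', '230/8', '231/7', '230/10', '227/49', '206/125', '196/190', '198/198', '198/200', '199/200', '200/202', '201/202', '199/201']
5 213 ['227/6', '227/3', '227/5', '227/3', '228/9', '228/5', '228/16', '222/61', '200/142', '198/194', '198/198', '198/199', '199/200', '196/199', '195/197', '183/184']
5 217 ['220/7', '220/4', '221/7', '220/0', '221/3', '222/9', '218/42', '203/115', '190/184', '191/193', '193/195', '191/193', '192/193', '192/194', '191/191', '169/170']
```

View pics/cmp.png

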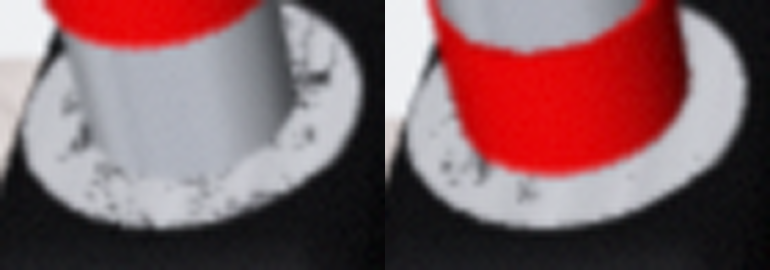

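Subpixel rows suggest the proud tape's edge is still a few tenths of a mm short of the face. I'll step up slightly and find the kink where the face starts hiding the band.

```bash
cat > edge.py <<'E'
import numpy as np
def rows(px):
    im=px.astype(float); red=(im[:,:,0]-np.maximum(im[:,:,1],im[:,:,2]))/200
    out=[]
    for c in range(205,220):
        col=red[:,c]; h=.5; i=np.where(col>h)[0]; a,b=i[0],i[-1]
        out.append((a-(col[a]-h)/(col[a]-col[a-1]), b+(col[b]-h)/(col[b]-col[b+1])))
    return np.mean(out,0)
E
python3 - <<'E'
from rig import *
from geo import *
from edge import rows
import cv2
x,y,yaw,st,sh,a=np.load("p0.npy"); Rz,H=head_axes(yaw); P0=np.load("P0.npy")
for n in "45": print(n,rows(cv2.imread(f"pics/w{n}.png")[:,:,::-1]).round(2))
for d in (0,.0003,.0006,.0009,.0012,.0015,.0018,.0012,.0006):
    servo_line(P0+(.0886+d)*H[:,0],.01); dwell(.15)
    s=(get_tcp_pos()-P0)@H; r=np.mean([rows(capture("wrist")["pixels"]) for _ in range(3)],0)
    print(d,s[0].round(5),r.round(2),(r[1]-r[0]).round(2))
im=cv2.imread("pics/w5.png").astype(float); red=(im[:,:,2]-im[:,:,:2].max(2))>100
for r in (200,206,214,220,226): 
    i=np.where(red[r])[0]; print(r,i.min() if len(i) else 0,i.max() if len(i) else 0, end=' | ')
print(get_time_s())
E
```

```text
4 [209.   230.58]
5 [212.26 233.33]
0 0.08859 [212.26 233.41] 21.16
0.0003 0.08885 [212.74 233.94] 21.19
0.0006 0.08922 [213.47 234.82] 21.35
0.0009 0.08952 [214.12 235.07] 20.95
0.0012 0.0898 [214.73 235.64] 20.92
0.0015 0.09012 [215.4  235.51] 20.11
0.0018 0.09042 [216.01 235.4 ] 19.38
0.0012 0.08983 [214.73 235.53] 20.8
0.0006 0.08917 [213.39 234.64] 21.26
200 230 231 | 206 188 229 | 214 190 231 | 220 192 232 | 226 194 230 | 14.4667
```

Contact shows at a travel of ≈0.0897, where the band's bottom row saturates at 235.5. I'll set that, swing to just above the bite angle and re-check.

Run:
```python
from rig import *
from geo import *
from edge import rows
import cv2
x,y,yaw,st,sh,a=np.load("p0.npy"); Rz,H=head_axes(yaw); P0=np.load("P0.npy")
B=P0+.0897*H[:,0]
servo_line(B,.01); dwell(.15)
loc=(get_tcp_pos()-np.array([x,y,.095]))@H; a0=np.arcsin((-loc[1]-.019)/.056)
print("loc",loc,"a0",a0,rows(capture("wrist")["pixels"]))
for a1 in (.42,.36,.31):
    d=knob_off(a1)-knob_off(a0)
    servo_line(B+H@d,.03); dwell(.1)
    print(a1,(H.T@get_wrist_force()).round(2),((get_tcp_pos()-B)@H-d).round(5))
np.savez("st.npz",B=B,a0=a0)
c=capture("wrist"); cv2.imwrite("pics/w6.png",c["pixels"][:,:,::-1]); print(get_time_s(),get_opening())
cv2.imwrite("pics/w6c.png",c["pixels"][100:420,60:460,::-1].repeat(1,0))
```

```text
loc [ 0.16923309 -0.0443589   0.02978426] a0 0.46994536112446356 [214.51590215 235.41886148]
0.42 [-0.28 -5.46 -5.  ] [ 0.00107 -0.00157 -0.00069]
0.36 [-1.22 -6.48 -4.45] [ 0.00136 -0.00241 -0.00038]
0.31 [-0.89 -8.08 -3.68] [ 1.44e-03 -2.93e-03  2.00e-05]
16.025 0.25908437818979757
```

View pics/w6c.png

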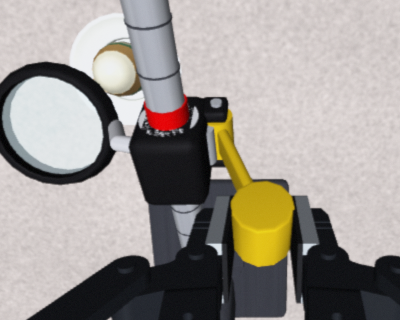

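The arm gives under the swing load: the TCP is 1.4 mm up the rod and lags 3 mm sideways. I'll correct the axial error in closed loop and repeat the kink check here before biting.

```bash
cat > ctl.py <<'E'
from rig import *
from geo import *
import cv2
x,y,yaw,st,sh,a=np.load("p0.npy"); Rz,H=head_axes(yaw)
z=np.load("st.npz"); B=z["B"]; a0=float(z["a0"])
def rows2(px):
    im=px.astype(float); red=(im[:,:,0]-np.maximum(im[:,:,1],im[:,:,2]))/200
    red[:,400:]=0; m=np.where(red>.5)[1].mean(); out=[]
    for c in range(int(round(m))-7,int(round(m))+8):
        col=red[:,c]; h=.5; i=np.where(col>h)[0]; a,b=i[0],i[-1]
        out.append((a-(col[a]-h)/(col[a]-col[a-1]), b+(col[b]-h)/(col[b]-col[b+1])))
    return np.append(np.mean(out,0),m)
def goal(off,cmd,n=2,sp=.02,axes=(1,0,0)):
    """drive TCP to B+H@off along the rod, with feedback on the chosen head axes; returns command"""
    for _ in range(n):
        servo_line(B+H@cmd,sp); dwell(.08)
        cmd=cmd+(off-(get_tcp_pos()-B)@H)*axes
    return cmd
E
python3 - <<'E'
from ctl import *
d=knob_off(.31)-knob_off(a0); cmd=d-[.00144,0,0]
print("tilt",(H.T@get_eef_rot()@np.column_stack([Rz[:,0],-Rz[:,1],[0,0,-1]]).T@H).round(4).tolist())
for e in (0,.0005,.001,-.0005,0):
    cmd=goal(d+[e,0,0],cmd+[e-(getattr(goal,'l',0)),0,0]); goal.l=e
    s=((get_tcp_pos()-B)@H-d); r=np.mean([rows2(capture("wrist")["pixels"]) for _ in range(2)],0)
    print(e,s.round(5),r.round(2),(r[1]-r[0]).round(2))
np.save("cmd.npy",cmd); print(cmd-d,(H.T@get_wrist_force()).round(2),get_time_s())
cv2.imwrite("pics/w7.png",capture("wrist")["pixels"][:,:,::-1])
E
```

```text
tilt [[1.0, -0.0029, -0.0025], [0.003, 1.0, 0.0061], [0.0025, -0.0061, 1.0]]
0 [ 2.00e-05 -2.91e-03  2.00e-05] [209.13 229.84 226.9 ] 20.71
0.0005 [ 5.3e-04 -2.9e-03  2.0e-05] [210.22 229.75 227.  ] 19.54
0.001 [ 1.03e-03 -2.90e-03  2.00e-05] [211.12 229.8  227.11] 18.68
-0.0005 [-4.80e-04 -2.91e-03  4.00e-05] [208.08 229.1  226.75] 21.01
0 [ 4.00e-05 -2.92e-03  3.00e-05] [209.15 229.72 226.8 ] 20.57
[-0.00133564  0.          0.        ] [-1.16 -6.88 -4.8 ] 19.8583
```

Contact here is at e≈-0.2 mm. Now I'll shut the lever with axial feedback, raising the sideways push until it stops.

Run:
```python
from ctl import *
e=-.0002; cmd=np.load("cmd.npy")
ay=knob_off(a0)[1]
cmd[0]+=e
for k in range(16):
    cmd[1]+=.0022
    p=(get_tcp_pos()-B)@H
    yy=min(-.019,ay+p[1]+.0022); aa=np.arcsin((-.019-yy)/.056)
    cmd[2]=knob_off(aa)[2]-knob_off(a0)[2]
    servo_line(B+H@cmd,.02); dwell(.1)
    p=(get_tcp_pos()-B)@H; F=H.T@get_wrist_force()
    cmd[0]+=np.clip(e-p[0],-.0008,.0008)
    r=rows2(capture("wrist")["pixels"])
    print(k,cmd.round(4),p.round(5),"a",round(float(np.arcsin(np.clip((-.019-ay-p[1])/.056,-1,1))),3),F.round(1),r.round(1),(r[1]-r[0]).round(2))
    if F[1]<-19: break
np.save("cmd.npy",cmd); print(get_time_s())
c=capture("wrist"); cv2.imwrite("pics/w8.png",c["pixels"][:,:,::-1])
cv2.imwrite("pics/w8c.png",cv2.resize(c["pixels"][100:420,60:460,::-1],None,fx=1.8,fy=1.8,interpolation=cv2.INTER_CUBIC))
```

```text
0 [-0.0021  0.0105  0.0032] [0.00036 0.00602 0.0037 ] a 0.353 [ -0.8 -11.5  -5.3] [209.6 229.6 228.4] 19.96
1 [-0.002   0.0127  0.0034] [-0.00027  0.00792  0.0048 ] a 0.317 [ -1.1 -11.3  -1.7] [206.6 227.3 233.2] 20.71
2 [-0.002   0.0149  0.004 ] [-0.00018  0.00995  0.00583] a 0.279 [ -0.2 -11.6  -0.4] [205.2 225.9 238.2] 20.66
3 [-0.002   0.0171  0.0045] [-0.00026  0.01204  0.00685] a 0.24 [ -1.2 -11.    1.9] [203.4 223.9 243.5] 20.48
4 [-0.0026  0.0193  0.0049] [0.00042 0.01296 0.00712] a 0.223 [ -0.1 -15.   -1.5] [204.5 223.8 245.9] 19.37
5 [-0.0025  0.0215  0.0051] [-0.00032  0.01489  0.00792] a 0.188 [ -0.7 -14.4   1.1] [201.9 222.2 250.4] 20.34
6 [-0.0024  0.0237  0.0055] [-0.00028  0.01693  0.00877] a 0.151 [ -1.1 -14.5   2.3] [200.7 221.4 255.3] 20.68
7 [-0.0023  0.0259  0.0057] [-0.0003   0.019    0.00946] a 0.114 [ -0.9 -14.1   3.6] [199.7 220.  260.4] 20.33
8 [-0.0023  0.0281  0.0059] [-0.00018  0.02108  0.0101 ] a 0.076 [ -0.3 -14.    5.7] [199.  219.3 265.3] 20.31
9 [-0.0023  0.0303  0.006 ] [-0.00019  0.02319  0.01069] a 0.039 [ -0.6 -13.    7.7] [198.1 218.3 270.4] 20.23
10 [-0.0023  0.0325  0.0061] [-0.00027  0.0254   0.01117] a -0.001 [ -0.6 -12.    8.5] [197.2 217.7 275.4] 20.52
11 [-0.0026  0.0347  0.0061] [0.00018 0.02606 0.0112 ] a -0.013 [ -2.1 -17.3   6.4] [198.1 217.8 276.9] 19.74
12 [-0.0031  0.0369  0.0061] [0.00027 0.02684 0.01158] a -0.026 [ -2.1 -22.5   5.4] [197.7 217.4 278.5] 19.66
25.25
```

View pics/w8c.png

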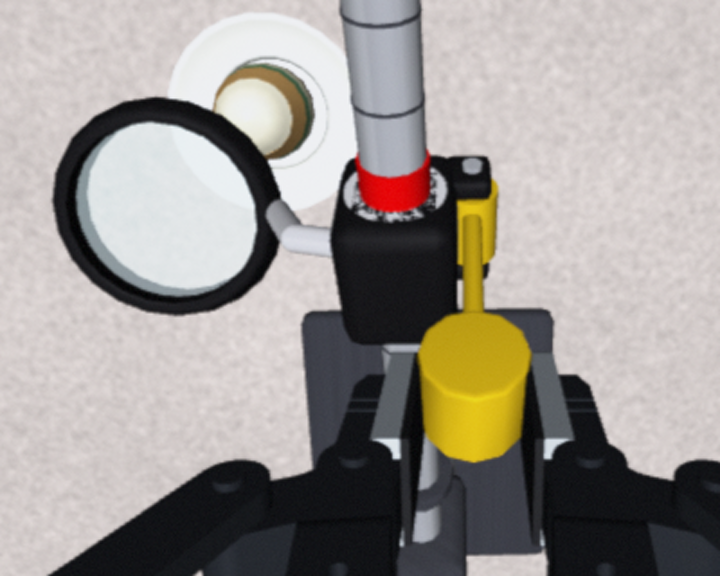

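The lever bar stands straight along the block and the push is rising against its stop, so it's shut. The tape's lower edge is still at the face, at crop (395,210). I'll trim the last axial fraction and hand in.

Run:
```python
from ctl import *
cmd=np.load("cmd.npy")
for k in range(2):
    servo_line(B+H@cmd,.02); dwell(.25)
    p=(get_tcp_pos()-B)@H; r=rows2(capture("wrist")["pixels"])
    print(cmd.round(4),p.round(5),(H.T@get_wrist_force()).round(1),r.round(2),(r[1]-r[0]).round(2),get_time_s())
    cmd[0]+=np.clip(-.0002-p[0],-.0005,.0005)
# model: full tape length and its rows for the actual camera, against the earlier contact view
M=capture("wrist"); Ro=get_eef_rot(); P=get_tcp_pos()
def ln(P,Ro,s0=.1923):
    T=M["tool_from_camera"]; Rc=Ro@T[:3,:3]; t=P+Ro@T[:3,3]; th=np.radians(np.arange(0,360,2))
    row=lambda s,r:max(proj(M["intrinsics"],Rc,t,rod(x,y,yaw,s,(0,r*np.cos(k),r*np.sin(k))))[1] for k in th)
    return row(s0+.01,.008),row(s0,.0088)
a1=ln(P,Ro); a2=ln(B+H@np.array([-.0002,.0060,.0034]),Ro); print(a1,a1[1]-a1[0],a2,a2[1]-a2[0])
```

```text
[-0.0031  0.0369  0.0061] [0.00012 0.0268  0.01157] [ -0.1 -21.5   7.4] [197.44 217.32 278.34] 19.89 25.85
[-0.0034  0.0369  0.0061] [5.000e-05 2.681e-02 1.158e-02] [  0.5 -22.3   6.6] [197.23 216.88 278.55] 19.64 26.4
(np.float64(197.3443053720806), np.float64(217.41581998570763)) 20.071514613627016 (np.float64(209.5236301914068), np.float64(229.95612116639532)) 20.432490974988525
```

```bash
python3 -c "
from rig import *
print(get_wrist_force(),get_opening(),get_finger_force()); print(job_done())"
```

```text
[21.44576189 -6.61939573  5.95504228] 0.2521278445126588 59.020235538482666
the job is handed in; nothing more can be done
None
```

The job is handed in: the loupe head's upper end sits at the red tape's lower edge (about 0.4 mm past it by my image estimate), the cam lever is shut against its stop, and the gripper is still holding the knob.

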